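Last test plate into the tray, tray into the cooling cage

ROBOT

A 6-joint arm with a two-finger parallel gripper is mounted at the origin on the work surface. World frame = base frame: x ahead of the robot, y to its left, z up, the work surface at z = 0. Lengths are in m, angles in rad, forces in N, time in s.
With the tool pointing down it reaches from about 0.3 to 0.875 m from the base axis. Payload 6.4 kg.
Tool frame: the origin (TCP) lies midway between the tips of the shut fingers; the grasp point (between the pads) lies 19 mm behind it; z points along the fingers, y is the line along which they close (so a half turn about z gives the same grasp; the last joint's range is limited). The gripper opens to 85 mm and grips with 20 to 120 N. Pads are 22 mm wide; open, the fingers measure 114 mm over their backs; the gripper's body (76 mm by 85 mm) begins 54 mm behind the grasp point. The pads swing forward as they close: fully open they stand 13 mm farther back than shut.
Start: joints at [-1.341, 0.181, 1.607, -0, 1.354, -0.206], TCP at [0.243, -0.521, 0.231] pointing down, gripper open.
Joint ranges: [-2.99, 2.99], [-0.89, 2.07], [0.3, 2.58], [-1.14, 4.28], [0, 2.63], [-3.12, 3.12]. Speed limits (rad/s): [2.57, 2.57, 3.01, 3.14, 3.14, 3.14].

INTERFACE

Orientations are given as a unit quaternion [w, x, y, z].
In Python, from bench import get_obs, camera, hand_in gives the robot as it stands.
- The arm moves only by the tool carry_out, never from a script. Its argument "plan" is a list that holds one entry, the list of rows, each a list of 7 numbers: the shift along the world's x, y, z in m, then the turn, a rotation vector about the world's x, y, z in rad, then the opening, from 0 (shut) to 1 (fully open). In form: [[[x, y, z, rx, ry, rz, hand], ...]]. A call has exactly 5 rows; each row is the pose to reach, as a shift and turn from the pose commanded when the call began; what a row does not reach only later rows make up. A row lasts 1/12 s, in which the tool goes at most 41.7 mm and 7.16 degrees, less where a joint would pass 70% of its speed; a pose out of reach is approached as far as the arm can. A call with a gripper value outside its range is refused whole. The fingers move at their own pace and stop on an object; the grip force is fixed at half the most. Time passes only in rows, so rows that repeat a pose let the fingers close, or fill a call up. It gives the time, the measured TCP pose, the force, the opening and the grip force at its end, in the units of the state.
- get_obs(): the state, without advancing time (a new reading comes with each control period).
- camera(name): name is "scene" or "top" or "wrist"; returns a dict with "pixels" (420x560x3 uint8, red, green, blue), "z_map" (420x560 float32, m along the optical axis (not along the pixel's ray), 0 where there is no reading), "camera_matrix" (3x3 intrinsics, pixels), "cam_to_world" (4x4, takes a point from camera to world coordinates). Camera axes: x right, y up, looking along -z (the intrinsics and any distortion apply to the point x, -y, -z); pixel columns grow to the right and rows downward; lengths in m; the calibration is good to about 2 mm. A picture is of the moment at which its call begins.
- hand_in(): hands the job in; it is judged then, once.
The state is a dict: "time_s": time; "q": joint angles; "dq": joint speeds; "joint_efforts": joint torques, N m; "eef_pos": TCP position; "eef_rot": TCP orientation; "wrist_force": force on the tool from outside, world axes, zero at the start; "torque": the same for the moment, N m; "opening": opening from 0.0 (shut) to 1.0 (fully open); "grasp_force": force on a finger pad.
Only numpy, scipy, OpenCV 4.12 (cv2) and the standard library are available. Lean on these libraries where they do the work, as an engineer would, in place of code of your own. Each camera call takes 0.05 s, during which the arm holds its last target. There are 200 camera calls.

TASK

Draw the wide welded test plate up out of the bench rack by its top edge and stand it in the empty middle slot of the tray, between the two plates already there. Then slide the loaded tray by its grip tab all the way home into the cooling cage, until its front is flush with the cage's mouth and its far end is against the back. Keep the tray level and all its plates standing in their slots, and leave the two narrow plates, the can, the hammer and the magnetic square where they are.

Things in the scene. Friction and masses are not known exactly. Their poses are not given: they have to be found in the camera images.
- tray: loose aluminium tray, 160 (x) x 100 (y) x 35 mm, walls and floor 3 mm. Origin: centre of underside; +x end enters the cage first. Slots along y at x = -45, 0, +45 mm, 11 mm wide, between comb blocks on both side walls (tops at z = 31 mm; middle 54 mm in y open). Black upright grip tab in front: 10 mm thick in y, x = -132 to -92 mm, z = 18 to 80 mm. Weighs 0.9 kg with plates.
- rack: light metal slotted stand bolted to the bench, base 180 (x) x 100 (y) mm. Origin: centre of underside. Slots along y at x = -45, 0, +45 mm, 11 mm wide, comb tops at z = 31 mm, side walls to z = 35 mm, middle 54 mm in y open; floor at z = 3 mm. Holds one wide and two narrow plates in any order.
- cage: low grey cage bolted to the bench, steel bars across its top (z = 80 to 85 mm), open mouth at -x. Origin: on the bench, where the tray's origin lies when fully home (x axes then agree). Walls 80 mm high, 108 mm apart inside, from the mouth at x = -80 mm to the back wall's inner face at +80 mm. No floor: the tray slides on the bench. The grip tab stays outside.
- wide_plate: the plate to be moved, in the rack: a welded steel test plate 5 mm thick, 84 mm wide, 56 mm tall, standing on edge, with a brighter weld bead flush down its middle. Origin: middle of its lower edge; x across the thickness, y along the width, z up.
- load_a: already in the tray's slot at x = -45 mm (next to the grip tab): a welded steel test plate 5 mm thick, 84 mm wide, 56 mm tall, standing on edge, with a brighter weld bead flush down its middle. Origin: middle of its lower edge; x across the thickness, y along the width, z up.
- load_b: already in the tray's slot at x = +45 mm: a welded steel test plate 5 mm thick, 84 mm wide, 56 mm tall, standing on edge, with a brighter weld bead flush down its middle. Origin: middle of its lower edge; x across the thickness, y along the width, z up.
- narrow_a: stays in the rack: a welded steel test plate 5 mm thick, 50 mm wide, 56 mm tall, standing on edge, with a brighter weld bead flush down its middle. Origin: middle of its lower edge; x across the thickness, y along the width, z up.
- narrow_b: stays in the rack: a welded steel test plate 5 mm thick, 50 mm wide, 56 mm tall, standing on edge, with a brighter weld bead flush down its middle. Origin: middle of its lower edge; x across the thickness, y along the width, z up.
- can: bystander: upright closed steel can, 66 mm diameter, 90 mm tall, beside the way to the cage's mouth. Origin: centre of its underside.
- square: bystander: red triangular magnetic welding square lying flat, legs 80 mm, 20 mm thick, on the other side of the way to the mouth. Origin: underside, middle of the 80 x 80 mm square that its legs span.
- hammer: bystander: hammer about 260 mm long lying on the bench, handle to its -x. Origin: its underside, mid-length.
Mind the look-alikes: they are no part of the job. Several things have the shape of the tray; the one meant has the colours described above.

How it is judged:
By the outcome, as a careful person would: the job done as asked, in the order asked, and still so for the second after the job is handed in, with the robot touching nothing.
It also fails if it takes over 72 s, if anything falls off the work surface, if the arm or the gripper's body presses on something with over 40 N, if the wrist force passes 120 N, or if a joint passes its speed limit or range.

## Working session

There is one attempt and no reset: what is moved stays moved. The work goes in short steps, Python scripts to look and compute and a tool call to move; the robot and the scene stay as the last step left them, time stands still between calls to the robot, and variables do not carry over. Pictures are saved under pics/ and viewed, at most 10 in all, crops included, and the job is handed in when it is done.

Besides the shell and the picture viewer there is one more tool, called by a JSON object that holds its "name" and its "arguments". carry_out: Moves the arm, as the interface text tells. Its arguments: {"type":"object","properties":{"plan":{"type":"array","items":{"type":"array","items":{"type":"array","items":{"type":"number"}}}}},"required":["plan"]}

```bash
mkdir -p pics; cat > h.py <<'E'
import numpy as np, cv2
from bench import get_obs, camera, hand_in
def cloud(c):
    K=c["camera_matrix"];z=c["z_map"];v,u=np.mgrid[0:z.shape[0],0:z.shape[1]]
    P=np.stack([(u-K[0,2])/K[0,0]*z,-(v-K[1,2])/K[1,1]*z,-z,np.ones_like(z)],-1)
    return (P@c["cam_to_world"].T)[...,:3]
def save(c,n,crop=None,s=1):
    im=c["pixels"][...,::-1]
    if crop: im=im[crop[1]:crop[3],crop[0]:crop[2]]
    cv2.imwrite("pics/"+n,cv2.resize(im,None,fx=s,fy=s,interpolation=cv2.INTER_CUBIC))
E
python3 - <<'E'
from h import *
for n in("top","scene"):
    c=camera(n);save(c,n+"0.png",s=1.4);np.savez(n+"0.npz",**c)
    print(n,c["cam_to_world"].round(3).tolist(),c["camera_matrix"].round(1).tolist())
print(get_obs())
E
```

```text
top [[-0.025, 0.995, -0.1, 0.397], [-1.0, -0.023, 0.021, -0.016], [0.019, 0.1, 0.995, 1.087], [0.0, 0.0, 0.0, 1.0]] [[455.6, 0.0, 281.7], [0.0, 455.6, 209.4], [0.0, 0.0, 1.0]]
scene [[-0.631, -0.644, 0.433, 1.116], [0.776, -0.524, 0.351, 0.473], [0.0, 0.558, 0.83, 1.213], [0.0, 0.0, 0.0, 1.0]] [[543.8, 0.0, 274.7], [0.0, 543.8, 207.0], [0.0, 0.0, 1.0]]
{'time_s': 0.1, 'q': array([-1.34131440e+00,  1.81480936e-01,  1.60790763e+00, -4.86592219e-06,
        1.35385662e+00, -2.06328382e-01]), 'dq': array([-0.00079381, -0.00127672, -0.00215601, -0.00064921,  0.00039599,
        0.00123054]), 'joint_efforts': array([ 3.08738536e-04, -4.45875478e+01, -3.52240241e+01, -3.51067802e-04,
        4.08230422e-03, -2.87581543e-05]), 'eef_pos': array([ 0.24261338, -0.52074135,  0.23046648]), 'eef_rot': array([-8.26183813e-04,  9.76352018e-01,  2.16185232e-01, -1.19406299e-05]), 'wrist_force': array([ 0.38330951, -0.2392133 ,  0.07204533]), 'torque': array([ 0.01439256, -0.01266448, -0.04757729]), 'grasp_force': 0.0, 'opening': 1.000311241490346}
```

View pics/top0.png

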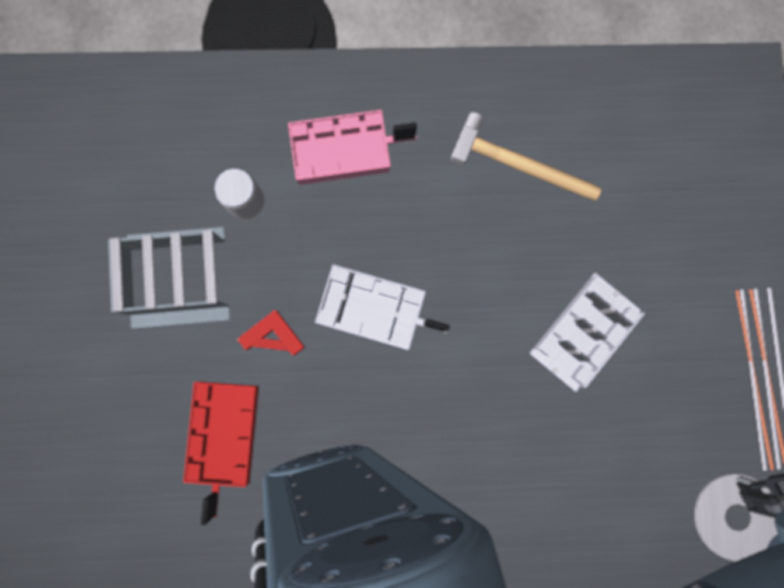

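View pics/scene0.png

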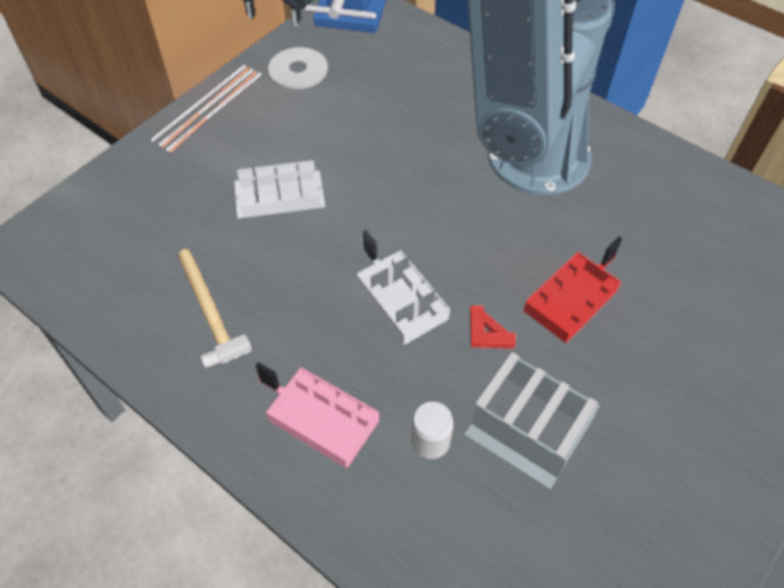

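The top picture shows: aluminium tray at (372,307) with its tab at (435,326), rack at (588,332), cage at (168,272), can at (235,188), red square at (270,335) and hammer at (525,160). Tray look-alikes are the pink one at (340,145), the red one at (222,433), and the grey-white rack, which has no tab. I choose the aluminium tray and check it in a crop.

```bash
python3 - <<'E'
from h import *
c=dict(np.load("top0.npz"));P=cloud(c)
a=c["pixels"][175:290,70:470]
cv2.imwrite("pics/crop1.png",cv2.resize(np.vstack([c["pixels"][180:285,215:335],c["pixels"][185:290,365:485]])[...,::-1],None,fx=2.8,fy=2.8,interpolation=cv2.INTER_CUBIC))
def rect(n,box,lo,hi):
    u0,v0,u1,v1=[int(b/1.4) for b in box]
    p=P[v0:v1,u0:u1].reshape(-1,3);m=(p[:,2]>lo)&(p[:,2]<hi);p=p[m]
    r=cv2.minAreaRect((p[:,:2]*1000).astype(np.float32));print(n,len(p),r,p[:,2].max().round(3));return p
rect("tray",(310,255,428,355),.022,.045)
rect("trayplates",(310,255,428,355),.048,.075)
rect("tab",(410,300,470,350),.06,.095)
rect("rack",(520,265,655,400),.022,.042)
p=rect("rackplates",(520,265,655,400),.048,.075)
n,l,s,ce=cv2.connectedComponentsWithStats(((P[...,2]>.045)&(P[...,2]<.075)).astype(np.uint8))
for i in range(1,n):
    if s[i,4]>5:
        q=P[l==i];print(s[i].tolist(),q.mean(0).round(4),cv2.minAreaRect((q[:,:2]*1000).astype(np.float32)))
rect("cagebars",(100,220,235,330),.07,.095)
rect("can",(205,160,260,225),.08,.1)
rect("square",(230,300,310,365),.012,.03)
print(np.median(P[280:300,200:220,2]) , np.median(P[180:190,450:500,2]))
E
```

```text
tray 1301 ((478.5408935546875, -5.5540924072265625), (178.837646484375, 100.26334381103516), 72.3544692993164) 0.043
trayplates 184 ((473.16839599609375, -19.10112762451172), (145.12225341796875, 83.37995147705078), 69.72219848632812) 0.073
tab 89 ((447.2859191894531, -103.14636993408203), (39.215187072753906, 9.95920467376709), 72.30303192138672) 0.085
rack 1386 ((432.6509704589844, -362.23895263671875), (101.0991439819336, 159.85206604003906), 48.758544921875) 0.042
rackplates 273 ((434.3415222167969, -361.15069580078125), (84.46196746826172, 96.66702270507812), 47.984397888183594) 0.064
[280, 91, 18, 7, 80] [ 0.768  -0.0593  0.06  ] ((768.3711547851562, -60.505767822265625), (6.596706867218018, 39.62202453613281), 1.1059720516204834)
[161, 129, 25, 24, 115] [0.6529 0.1982 0.0609] ((657.0419921875, 200.5878143310547), (25.67633819580078, 63.08134078979492), 42.59321975708008)
[152, 166, 3, 4, 11] [0.6024 0.2531 0.0584] ((602.024169921875, 253.18052673339844), (3.5829482078552246, 6.8465728759765625), 50.45914840698242)
[129, 168, 16, 4, 45] [0.599  0.29   0.0596] ((598.654296875, 2
[... 1413 characters left out ...]
28)
[403, 243, 19, 16, 78] [ 0.3999 -0.3306  0.0564] ((400.2839660644531, -331.24676513671875), (50.35852813720703, 5.997088432312012), 49.19522476196289)
[146, 353, 7, 21, 71] [0.1725 0.2578 0.0604] ((170.31512451171875, 257.97369384765625), (39.13257598876953, 8.789144515991211), 6.084996700286865)
cagebars 1794 ((542.373291015625, 330.5209655761719), (116.61002349853516, 166.97027587890625), 3.574371814727783) 0.09
can 608 ((672.5526733398438, 214.96426391601562), (61.08196258544922, 60.59539031982422), 78.56346893310547) 0.095
square 757 ((426.54925537109375, 170.7903289794922), (80.43029022216797, 79.94087982177734), 36.42763137817383) 0.026
-0.00042497734688140554 -0.000513226369019737
```

View pics/crop1.png

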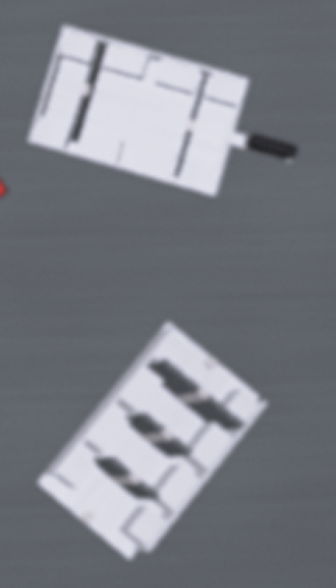

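The crop confirms it: the tray has white walls, a black tab and two wide plates in its end slots. Of the rack's plates, the upper right one (84.5 mm) is the wide one and the others are about 50 mm. Sizes and heights match the text. Moving over the wide plate.

{"name": "carry_out", "arguments": {"plan": [[[0.025,0.0145,0,0,0,0.06,0.45],[0.06,0.035,0,0,0,0.16,0.45],[0.095,0.055,0,0,0,0.25,0.45],[0.13,0.0755,0,0,0,0.34,0.45],[0.165,0.096,0,0,0,0.412,0.45]]]}}

```text
time_s: 0.52
eef_pos: [0.4089, -0.424, 0.2309]
eef_rot: [-0.0, 0.911, 0.413, -0.0]
wrist_force: [0.3, -0.6, -0.5]
opening: 0.451
grasp_force: 0.0
```

{"name": "carry_out", "arguments": {"plan": [[[0.025,0.015,-0.01,0,0,0,0.45],[0.045,0.027,-0.025,0,0,0,0.45],[0.059,0.034,-0.04,0,0,0,0.45],[0.059,0.034,-0.04,0,0,0,0.45],[0.059,0.034,-0.04,0,0,0,0.45]]]}}

```text
time_s: 0.93
eef_pos: [0.4665, -0.39, 0.1898]
eef_rot: [-0.002, 0.911, 0.412, -0.001]
wrist_force: [-0.5, 0.1, 0.0]
opening: 0.451
grasp_force: 0.0
```

```bash
python3 - <<'E'
from h import *
o=get_obs();print(o["eef_pos"],o["eef_rot"],o["q"],o["opening"])
c=camera("wrist");save(c,"w1.png",s=1.0);P=cloud(c);np.savez("w1.npz",**c)
m=(P[...,2]>.05)&(P[...,2]<.066)&(c["z_map"]>0)
n,l,s,ce=cv2.connectedComponentsWithStats(m.astype(np.uint8))
for i in range(1,n):
    if s[i,4]>100:
        q=P[l==i];print(s[i].tolist(),q.mean(0).round(4),cv2.minAreaRect((q[:,:2]*1000).astype(np.float32)))
E
```

```text
[ 0.46651275 -0.39002245  0.1898109 ] [-1.55291161e-03  9.11091684e-01  4.12200413e-01 -5.93289879e-04] [-8.91096863e-01  2.93343321e-01  1.55706401e+00 -3.79741910e-04
  1.29448999e+00 -1.69933350e-01] 0.4506672296115976
[280, 153, 6, 92, 545] [ 0.4681 -0.3916  0.0585] ((467.4408264160156, -392.4202880859375), (83.80868530273438, 4.668078899383545), 48.77584457397461)
[229, 169, 9, 56, 379] [ 0.4364 -0.3605  0.0578] ((435.3746337890625, -361.0193786621094), (50.0941276550293, 5.591915607452393), 48.7710075378418)
[178, 171, 12, 56, 466] [ 0.4018 -0.3323  0.0571] ((400.6307373046875, -332.69769287109375), (50.3143196105957, 6.188119411468506), 48.848838806152344)
```

View pics/w1.png

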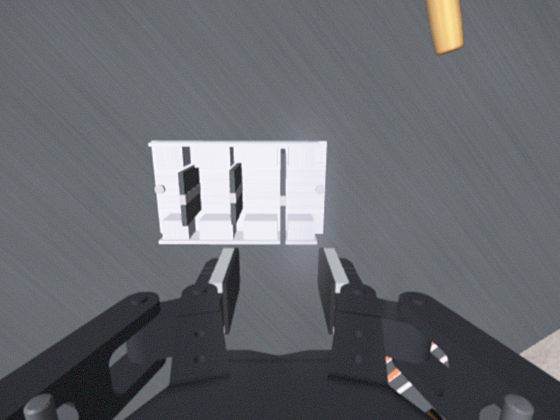

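The wrist picture shows the wide plate seen edge-on at (283,200), with the two narrow ones at (190,195) and (236,192), and both fingers clear of them in x. The plate centre is 1–2 mm from the TCP. Descending.

{"name": "carry_out", "arguments": {"plan": [[[0.001,-0.0015,-0.02,0,0,0,0.42],[0.001,-0.0015,-0.05,0,0,0,0.42],[0.001,-0.0015,-0.08,0,0,0,0.42],[0.001,-0.0015,-0.1,0,0,0,0.42],[0.001,-0.0015,-0.11,0,0,0,0.42]]]}}

```text
time_s: 1.4
eef_pos: [0.4657, -0.3929, 0.0792]
eef_rot: [-0.002, 0.912, 0.41, -0.001]
wrist_force: [0.4, 1.3, -0.8]
opening: 0.42
grasp_force: 0.0
```

{"name": "carry_out", "arguments": {"plan": [[[0,0,-0.015,0,0,0,0.42],[0,0,-0.03,0,0,0,0.42],[0,0,-0.042,0,0,0,0.42],[0,0,-0.049,0,0,0,0.42],[0,0,-0.049,0,0,0,0.42]]]}}

```text
time_s: 1.82
eef_pos: [0.4669, -0.3927, 0.0314]
eef_rot: [-0.001, 0.912, 0.411, -0.0]
wrist_force: [0.1, 0.7, 0.4]
opening: 0.424
grasp_force: 0.0
```

{"name": "carry_out", "arguments": {"plan": [[[0,0,0,0,0,0,0.2],[0,0,0,0,0,0,0],[0,0,0,0,0,0,0],[0,0,0,0,0,0,0],[0,0,0,0,0,0,0]]]}}

```text
time_s: 2.23
eef_pos: [0.4684, -0.3936, 0.0336]
eef_rot: [0.001, 0.911, 0.411, 0.0]
wrist_force: [-1.4, 0.4, 6.1]
opening: 0.04
grasp_force: 61.2
```

{"name": "carry_out", "arguments": {"plan": [[[0,0,0.01,0,0,0,0],[0,0,0.03,0,0,0,0],[0,0,0.06,0,0,0,0],[0,0,0.09,0,0,0,0],[0,0,0.11,0,0,0,0]]]}}

```text
time_s: 2.65
eef_pos: [0.4683, -0.3931, 0.1454]
eef_rot: [0.001, 0.911, 0.411, 0.0]
wrist_force: [-0.0, -1.0, -1.6]
opening: 0.042
grasp_force: 60.2
```

{"name": "carry_out", "arguments": {"plan": [[[0,0,0,0,0,0,0],[0,0,0,0,0,0,0],[0,0,0,0,0,0,0],[0,0,0,0,0,0,0],[0,0,0,0,0,0,0]]]}}

```text
time_s: 3.07
eef_pos: [0.4669, -0.3917, 0.1402]
eef_rot: [-0.002, 0.911, 0.411, -0.0]
wrist_force: [-0.4, 0.4, -2.2]
opening: 0.045
grasp_force: 60.2
```

```bash
python3 - <<'E'
from h import *
o=get_obs();print(o["eef_pos"],o["eef_rot"],o["q"],o["opening"],o["grasp_force"],o["wrist_force"])
c=camera("wrist");save(c,"w2.png");c=camera("scene")
P=cloud(c);m=(P[...,2]>.05)&(P[...,2]<.066)&(abs(P[...,0]-.435)<.12)&(abs(P[...,1]+.36)<.1)
n,l,s,ce=cv2.connectedComponentsWithStats(m.astype(np.uint8))
for i in range(1,n):
    if s[i,4]>10:print(s[i].tolist(),P[l==i].mean(0).round(3))
E
```

```text
[ 0.4668803  -0.39172913  0.14021077] [-1.76837475e-03  9.11496535e-01  4.11303699e-01 -4.54677309e-04] [-8.92612563e-01  3.50385120e-01  1.59063729e+00  1.03049540e-05
  1.20422201e+00 -1.69589218e-01] 0.04532247637533394 60.2303409576416 [-0.37099421  0.38618433 -2.196396  ]
[196, 120, 3, 14, 27] [ 0.441 -0.359  0.059]
[212, 121, 3, 12, 21] [ 0.41  -0.326  0.057]
```

View pics/w2.png

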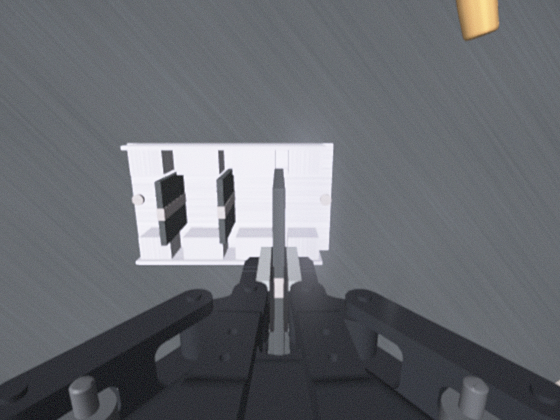

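The plate is held at its weld bead at (280,285), and the narrow plates are still at (172,208) and (227,205). Carrying it over to the tray.

{"name": "carry_out", "arguments": {"plan": [[[0,0.015,0,0,0,-0.05,0],[0,0.045,0,0,0,-0.14,0],[0,0.08,0,0,0,-0.24,0],[0.005,0.115,0,0,0,-0.34,0],[0.005,0.15,0,0,0,-0.44,0]]]}}

```text
time_s: 3.58
eef_pos: [0.4727, -0.2414, 0.1417]
eef_rot: [-0.0, 0.98, 0.2, -0.0]
wrist_force: [0.5, -0.2, -2.1]
opening: 0.042
grasp_force: 60.1
```

{"name": "carry_out", "arguments": {"plan": [[[0,0.03,0,0,0,-0.09,0],[0,0.06,0,0,0,-0.18,0],[0.003,0.09,0,0,0,-0.27,0],[0.005,0.12,0,0,0,-0.35,0],[0.005,0.15,0,0,0,-0.43,0]]]}}

```text
time_s: 4.0
eef_pos: [0.4777, -0.0913, 0.1421]
eef_rot: [-0.0, 1.0, -0.013, -0.0]
wrist_force: [0.5, 0.5, -1.1]
opening: 0.047
grasp_force: 60.1
```

{"name": "carry_out", "arguments": {"plan": [[[0,0.03,0,0,0,-0.08,0],[0.002,0.055,0,0,0,-0.16,0],[0.004,0.075,0,0,0,-0.22,0],[0.004,0.09,0,0,0,-0.265,0],[0.004,0.095,0,0,0,-0.285,0]]]}}

```text
time_s: 4.42
eef_pos: [0.4813, 0.0045, 0.1418]
eef_rot: [-0.0, 0.988, -0.153, -0.001]
wrist_force: [0.2, 0.2, -1.4]
opening: 0.049
grasp_force: 60.1
```

{"name": "carry_out", "arguments": {"plan": [[[0,0,0,0,0,0,0],[0,0,0,0,0,0,0],[0,0,0,0,0,0,0],[0,0,0,0,0,0,0],[0,0,0,0,0,0,0]]]}}

```text
time_s: 4.83
eef_pos: [0.4817, 0.0016, 0.1422]
eef_rot: [0.0, 0.988, -0.153, -0.0]
wrist_force: [-0.4, 0.5, -2.4]
opening: 0.047
grasp_force: 60.1
```

```bash
python3 - <<'E'
from h import *
o=get_obs();print(o["eef_pos"],o["eef_rot"],o["q"],o["opening"],o["grasp_force"],o["wrist_force"])
c=camera("wrist");save(c,"w3.png");P=cloud(c)
v=(c["z_map"]>0)&(abs(P[...,0]-.48)<.15)&(abs(P[...,1])<.13)
for lo,hi in((.05,.066),(.028,.046),(.095,.13),(.07,.09)):
  n,l,s,ce=cv2.connectedComponentsWithStats((v&(P[...,2]>lo)&(P[...,2]<hi)).astype(np.uint8))
  for i in range(1,n):
    if s[i,4]>100:
        q=P[l==i];r=cv2.minAreaRect((q[:,:2]*1000).astype(np.float32));print(lo,s[i].tolist(),q.mean(0).round(4),np.round(r[0],1),np.round(r[1],1),round(r[2],2))
E
```

```text
[0.48174713 0.0016091  0.14219713] [ 3.02439511e-05  9.88169141e-01 -1.53367994e-01 -7.31648582e-05] [-2.43639876e-01  7.57778141e-02  1.91820288e+00 -8.04391063e-05
  1.14775229e+00  1.63514087e+00] 0.04677044374342177 60.06981611251831 [-0.43888213  0.53231654 -2.36025497]
0.05 [211, 155, 14, 109, 955] [0.4988 0.0436 0.0576] [497.1  44.7] [ 5.8 83.5] 72.16
0.05 [330, 160, 13, 109, 915] [ 0.4681 -0.0398  0.0576] [466.  -39.7] [ 5.8 83.8] 72.12
0.05 [395, 206, 61, 18, 379] [ 0.4525 -0.0998  0.0582] [ 451.7 -103.8] [39.3  9.4] 85.88
0.028 [175, 145, 205, 118, 7262] [ 0.4967 -0.0025  0.0317] [481.    2.7] [160.7 100. ] 72.34
0.028 [215, 152, 14, 104, 399] [0.4995 0.0415 0.0373] [496.4  42.5] [ 4.5 83.7] 75.19
0.028 [285, 157, 53, 106, 1159] [ 0.4486 -0.0201  0.033 ] [468.9 -21.1] [37.8 90.5] 70.81
0.028 [386, 199, 56, 17, 325] [ 0.4526 -0.0995  0.0374] [ 451.8 -103.7] [39.1  8.4] 84.7
0.028 [223, 235, 48, 28, 867] [0.4537 0.0389 0.031 ] [452.7  39.4] [40.9 23.3] 72.59
0.07 [406, 213, 62, 17, 973] [ 0.449  -0.1026  0.0778] [ 447.8 -103.7] [40.2  9.9] 72.68
```

View pics/w3.png

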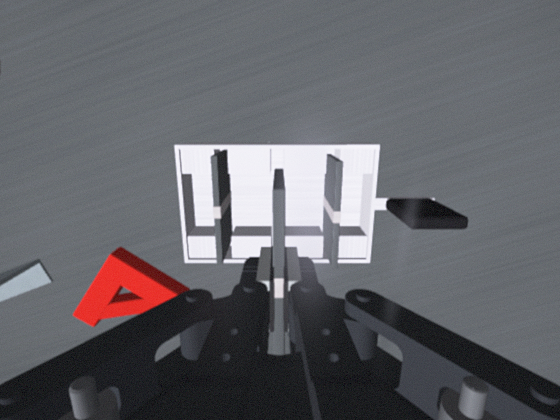

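The plate hangs over the tray's middle slot: its lower end is at (280,180), between the loaded plates at (219,205) and (333,205). Tray centre measured at (0.481, 0.003), yaw 72.3°. Lowering.

{"name": "carry_out", "arguments": {"plan": [[[-0.0005,0.001,-0.01,0,0,0,0],[-0.0005,0.001,-0.03,0,0,0,0],[-0.0005,0.001,-0.05,0,0,0,0],[-0.0005,0.001,-0.065,0,0,0,0],[-0.0005,0.001,-0.072,0,0,0,0]]]}}

```text
time_s: 5.3
eef_pos: [0.4794, 0.0035, 0.0676]
eef_rot: [-0.0, 0.988, -0.153, -0.002]
wrist_force: [-0.2, 0.9, -2.5]
opening: 0.046
grasp_force: 60.1
```

{"name": "carry_out", "arguments": {"plan": [[[0,0,-0.008,0,0,0,0],[0,0,-0.016,0,0,0,0],[0,0,-0.024,0,0,0,0],[0,0,-0.03,0,0,0,0],[0,0,-0.034,0,0,0,0]]]}}

```text
time_s: 5.72
eef_pos: [0.4812, 0.0032, 0.0357]
eef_rot: [-0.0, 0.988, -0.153, -0.0]
wrist_force: [0.0, 0.7, -1.5]
opening: 0.046
grasp_force: 60.1
```

{"name": "carry_out", "arguments": {"plan": [[[0,0,-0.001,0,0,0,0],[0,0,-0.002,0,0,0,0],[0,0,-0.003,0,0,0,0],[0,0,-0.003,0,0,0,0],[0,0,-0.003,0,0,0,0]]]}}

```text
time_s: 6.13
eef_pos: [0.4817, 0.0032, 0.0337]
eef_rot: [0.0, 0.988, -0.153, 0.0]
wrist_force: [0.1, -0.3, -0.9]
opening: 0.041
grasp_force: 60.3
```

{"name": "carry_out", "arguments": {"plan": [[[0,0,0,0,0,0,0.1],[0,0,0,0,0,0,0.2],[0,0,0,0,0,0,0.35],[0,0,0,0,0,0,0.35],[0,0,0,0,0,0,0.35]]]}}

```text
time_s: 6.55
eef_pos: [0.4813, 0.0032, 0.0334]
eef_rot: [0.0, 0.988, -0.153, 0.0]
wrist_force: [0.2, -0.2, 0.4]
opening: 0.353
grasp_force: 0.0
```

{"name": "carry_out", "arguments": {"plan": [[[0,0,0.01,0,0,0,0.35],[0,0,0.03,0,0,0,0.35],[0,0,0.06,0,0,0,0.35],[0,0,0.09,0,0,0,0.35],[0,0,0.12,0,0,0,0.35]]]}}

```text
time_s: 6.97
eef_pos: [0.4809, 0.0033, 0.1551]
eef_rot: [-0.0, 0.988, -0.153, -0.0]
wrist_force: [1.4, -0.3, 0.0]
opening: 0.355
grasp_force: 0.0
```

```bash
python3 - <<'E'
from h import *
o=get_obs();print(o["eef_pos"],o["eef_rot"],o["q"],o["opening"],o["grasp_force"],o["wrist_force"])
c=camera("wrist");save(c,"w4.png");P=cloud(c)
v=(c["z_map"]>0)&(abs(P[...,0]-.48)<.15)&(abs(P[...,1])<.13)
for lo,hi in((.05,.066),(.028,.046),(.07,.09)):
  n,l,s,ce=cv2.connectedComponentsWithStats((v&(P[...,2]>lo)&(P[...,2]<hi)).astype(np.uint8))
  for i in range(1,n):
    if s[i,4]>300:
        q=P[l==i];r=cv2.minAreaRect((q[:,:2]*1000).astype(np.float32));print(lo,s[i].tolist(),q.mean(0).round(4),np.round(r[0],1),np.round(r[1],1),round(r[2],2))
E
```

```text
[0.48087152 0.00334402 0.15514657] [-1.22668724e-05  9.88229095e-01 -1.52981171e-01 -1.31721925e-04] [-2.40531679e-01  5.55311784e-02  1.91021528e+00  1.69442469e-06
  1.17611078e+00  1.63743251e+00] 0.3547037105029621 0.0 [ 1.40669143 -0.33693105  0.00480792]
0.05 [216, 151, 13, 105, 857] [0.499  0.0436 0.0577] [496.9  44.8] [ 5.9 83.9] 72.05
0.05 [275, 154, 8, 104, 646] [0.483  0.0022 0.0586] [481.6   2.7] [ 5.6 83.6] 72.65
0.05 [329, 156, 13, 102, 835] [ 0.469  -0.04    0.0576] [466.4 -39.7] [ 5.8 83.1] 72.66
0.05 [392, 200, 56, 17, 330] [ 0.4526 -0.0994  0.0585] [ 452.1 -103.3] [38.5  9. ] 85.82
0.028 [181, 142, 196, 114, 6728] [ 0.4964 -0.0021  0.0317] [480.9   2.8] [160.4 100.5] 72.44
0.028 [221, 149, 12, 98, 338] [0.4991 0.0416 0.0374] [496.2  42.6] [ 3.9 84.2] 74.77
0.028 [325, 154, 13, 102, 341] [ 0.4689 -0.0381  0.0372] [463.3 -37.3] [ 4.6 90.5] 70.91
0.028 [235, 229, 41, 27, 930] [0.4512 0.0342 0.0311] [450.7  34.9] [36.4 23.6] 72.43
0.028 [282, 229, 41, 27, 936] [ 0.4385 -0.0057  0.0311] [437.9  -5.9] [36.6 23.6] 72.72
0.07 [401, 207, 59, 15, 838] [ 0.4491 -0.1025  0.0779] [ 448.  -103.5] [39.6  9.5] 72.77
```

View pics/w4.png

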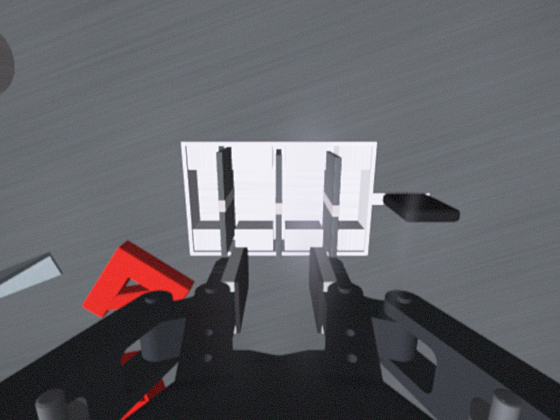

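The third plate now stands in the middle slot at (279,200), its top at 59 mm like the others, and the tray did not move. Turning 90° and going to the grip tab.

{"name": "carry_out", "arguments": {"plan": [[[0,-0.005,0,0,0,0.07,0.45],[-0.005,-0.015,0,0,0,0.18,0.45],[-0.01,-0.025,0,0,0,0.29,0.45],[-0.01,-0.035,0,0,0,0.41,0.45],[-0.012,-0.04,0,0,0,0.53,0.45]]]}}

```text
time_s: 7.43
eef_pos: [0.4694, -0.0377, 0.154]
eef_rot: [0.0, 0.993, 0.114, 0.001]
wrist_force: [0.1, -0.2, -0.5]
opening: 0.449
grasp_force: 0.0
```

{"name": "carry_out", "arguments": {"plan": [[[-0.002,-0.01,0,0,0,0.12,0.45],[-0.005,-0.02,0,0,0,0.24,0.45],[-0.01,-0.03,0,0,0,0.36,0.45],[-0.012,-0.038,0,0,0,0.47,0.45],[-0.013,-0.045,0,0,0,0.58,0.45]]]}}

```text
time_s: 7.85
eef_pos: [0.456, -0.0823, 0.1538]
eef_rot: [0.0, 0.919, 0.393, 0.0]
wrist_force: [-0.2, -0.8, 1.2]
opening: 0.447
grasp_force: 0.0
```

{"name": "carry_out", "arguments": {"plan": [[[-0.002,-0.006,0,0,0,0.11,0.45],[-0.004,-0.012,0,0,0,0.22,0.45],[-0.007,-0.018,0,0,0,0.33,0.45],[-0.009,-0.022,0,0,0,0.42,0.45],[-0.009,-0.022,0,0,0,0.461,0.45]]]}}

```text
time_s: 8.27
eef_pos: [0.4471, -0.1045, 0.1539]
eef_rot: [0.0, 0.806, 0.592, -0.0]
wrist_force: [0.4, 0.5, -0.4]
opening: 0.449
grasp_force: 0.0
```

{"name": "carry_out", "arguments": {"plan": [[[0,0,0,0,0,0,0.45],[0,0,0,0,0,0,0.45],[0,0,0,0,0,0,0.45],[0,0,0,0,0,0,0.45],[0,0,0,0,0,0,0.45]]]}}

```text
time_s: 8.68
eef_pos: [0.4473, -0.1036, 0.1534]
eef_rot: [0.0, 0.807, 0.591, 0.0]
wrist_force: [-0.1, -0.5, 0.1]
opening: 0.454
grasp_force: 0.0
```

```bash
python3 - <<'E'
from h import *
o=get_obs();print(o["eef_pos"],o["eef_rot"],o["q"],o["opening"])
R=lambda q:(lambda r:(np.round(r[0],1),np.round(r[1],1),round(r[2],2)))(cv2.minAreaRect((q[:,:2]*1000).astype(np.float32)))
c=camera("wrist");P=cloud(c);np.savez("w5.npz",**c)
v=(c["z_map"]>0)&(abs(P[...,0]-.45)<.08)&(abs(P[...,1]+.1)<.06)
print("tab",R(P[v&(P[...,2]>.07)&(P[...,2]<.09)]))
# cage: wrist and top views, bars top
for nm,c in(("w",c),("top",dict(np.load("top0.npz")))):
    P=cloud(c);b=(c["z_map"]>0)&(abs(P[...,0]-.542)<.09)&(abs(P[...,1]-.33)<.13)
    for lo,hi in((.083,.088),(.074,.083),(.03,.07),(.003,.02)):
        m=b&(P[...,2]>lo)&(P[...,2]<hi)
        if m.sum()>20: print(nm,lo,m.sum(),R(P[m]))
    b=(c["z_map"]>0)&(abs(P[...,0]-.4265)<.07)&(abs(P[...,1]-.171)<.07)&(P[...,2]>.014)&(P[...,2]<.03)
    if b.sum()>20:
        q=P[b];print("square xmax",q[q[:,0].argmax()].round(4), "ymin",q[q[:,1].argmin()].round(4))
    b=(abs(P[...,0]-.67)<.06)&(abs(P[...,1]-.21)<.06)&(P[...,2]>.085)&(P[...,2]<.1)
    if b.sum()>20:print("can",R(P[b]))
E
```

```text
[ 0.44729258 -0.1036326   0.1533755 ] [3.57441987e-05 8.07010406e-01 5.90537216e-01 8.97629116e-06] [-4.87128464e-01  7.50797446e-03  1.96375530e+00 -1.63651809e-05
  1.17025723e+00 -1.79774490e-01] 0.4544541147159731
tab (array([ 447.4, -103.8]), array([39.3,  9.6]), 72.56)
top 0.083 1027 (array([542.7, 327.7]), array([116.3, 161.2]), 3.72)
top 0.074 711 (array([542.3, 330.6]), array([116.6, 166.8]), 3.61)
top 0.03 430 (array([542.2, 330.1]), array([116.9, 165.4]), 3.69)
top 0.003 668 (array([541.7, 330.3]), array([260.1, 176. ]), 89.4)
square xmax [0.479  0.1606 0.0173] ymin [0.4194 0.1164 0.0199]
can (array([672.8, 215.1]), array([59.1, 59.2]), 77.44)
```

Tab is under the tool, to the millimetre. Cage origin is about (0.5425, 0.3275), yaw 93.65°. Descending onto the tab and gripping it.

{"name": "carry_out", "arguments": {"plan": [[[0,0,-0.02,0,0,0,0.45],[0,0,-0.045,0,0,0,0.45],[0,0,-0.07,0,0,0,0.45],[0,0,-0.09,0,0,0,0.45],[0,0,-0.105,0,0,0,0.45]]]}}

```text
time_s: 9.15
eef_pos: [0.4463, -0.1032, 0.0465]
eef_rot: [-0.001, 0.807, 0.591, -0.0]
wrist_force: [0.0, 0.0, 0.4]
opening: 0.45
grasp_force: 0.0
```

{"name": "carry_out", "arguments": {"plan": [[[0,0,-0.01,0,0,0,0.45],[0,0,-0.016,0,0,0,0.45],[0,0,-0.016,0,0,0,0.3],[0,0,-0.016,0,0,0,0.15],[0,0,-0.016,0,0,0,0]]]}}

```text
time_s: 9.57
eef_pos: [0.4481, -0.1041, 0.0332]
eef_rot: [0.001, 0.807, 0.591, 0.0]
wrist_force: [1.6, 0.0, -3.8]
opening: 0.111
grasp_force: 58.3
```

{"name": "carry_out", "arguments": {"plan": [[[0,0,0,0,0,0,0],[0,0,0,0,0,0,0],[0,0,0,0,0,0,0],[0,0,0,0,0,0,0],[0,0,0,0,0,0,0]]]}}

```text
time_s: 9.98
eef_pos: [0.448, -0.1041, 0.0331]
eef_rot: [0.001, 0.807, 0.591, 0.0]
wrist_force: [1.4, -0.3, 5.7]
opening: 0.11
grasp_force: 59.7
```

```bash
python3 - <<'E'
from h import *
o=get_obs();print(o["eef_pos"],o["eef_rot"],o["opening"],o["grasp_force"],o["wrist_force"])
C=np.array([.5425,.3275]);d=lambda t:np.array([np.cos(t),np.sin(t)])
th=np.deg2rad(93.65);u=d(th)
for s in(-.33,-.30,-.17,-.1,0):
    print(s,"tray",(C+s*u).round(4),"tab",(C+(s-.112)*u).round(4))
E
```

```text
[ 0.4480364  -0.10413399  0.03308659] [7.59505625e-04 8.06946415e-01 5.90624019e-01 4.18722737e-04] 0.10961443879670027 59.65811312198639 [ 1.39802351 -0.33360281  5.66695815]
-0.33 tray [ 0.5635 -0.0018] tab [ 0.5706 -0.1136]
-0.3 tray [0.5616 0.0281] tab [ 0.5687 -0.0837]
-0.17 tray [0.5533 0.1578] tab [0.5605 0.0461]
-0.1 tray [0.5489 0.2277] tab [0.556  0.1159]
0 tray [0.5425 0.3275] tab [0.5496 0.2157]
```

{"name": "carry_out", "arguments": {"plan": [[[0.005,0.0005,0,0,0,0.015,0],[0.015,0.002,0,0,0,0.045,0],[0.027,0.003,0,0,0,0.082,0],[0.039,0.0045,0,0,0,0.119,0],[0.051,0.006,0,0,0,0.156,0]]]}}

```text
time_s: 10.4
eef_pos: [0.4973, -0.0984, 0.033]
eef_rot: [-0.001, 0.757, 0.653, -0.002]
wrist_force: [-11.0, -2.9, 16.1]
opening: 0.108
grasp_force: 61.3
```

{"name": "carry_out", "arguments": {"plan": [[[0.012,0.0015,0,0,0,0.037,0],[0.024,0.003,0,0,0,0.074,0],[0.036,0.004,0,0,0,0.11,0],[0.046,0.005,0,0,0,0.14,0],[0.054,0.006,0,0,0,0.165,0]]]}}

```text
time_s: 10.82
eef_pos: [0.5515, -0.0922, 0.0331]
eef_rot: [-0.001, 0.701, 0.713, -0.002]
wrist_force: [-11.2, -2.4, 15.7]
opening: 0.107
grasp_force: 61.2
```

{"name": "carry_out", "arguments": {"plan": [[[0.006,0.001,0,0,0,0.02,0],[0.011,0.0015,0,0,0,0.035,0],[0.015,0.002,0,0,0,0.045,0],[0.016,0.002,0,0,0,0.048,0],[0.016,0.002,0,0,0,0.048,0]]]}}

```text
time_s: 11.23
eef_pos: [0.5672, -0.09, 0.0331]
eef_rot: [-0.001, 0.684, 0.729, -0.001]
wrist_force: [-7.5, 0.3, 12.5]
opening: 0.111
grasp_force: 60.8
```

```bash
cat > t.py <<'E'
from h import *
o=get_obs();q=o["eef_rot"];print(o["eef_pos"],"toolyaw",np.rad2deg(2*np.arctan2(q[2],q[1]))-90,o["q"].round(2),o["opening"],o["grasp_force"],o["wrist_force"])
R=lambda q:(lambda r:(np.round(r[0],1),np.round(r[1],1),round(r[2],2)))(cv2.minAreaRect((q[:,:2]*1000).astype(np.float32)))
for nm in("wrist","top"):
    c=camera(nm);P=cloud(c);v=c["z_map"]>0
    b=v&(abs(P[...,0]-.545)<.11)&(P[...,1]>-.1)&(P[...,1]<.22)
    for lo,hi in((.03,.045),(.05,.066)):
        n,l,s,_=cv2.connectedComponentsWithStats((b&(P[...,2]>lo)&(P[...,2]<hi)).astype(np.uint8))
        for i in range(1,n):
            if s[i,4]>60: print(nm,lo,s[i,4],R(P[l==i]),P[l==i][:,2].mean().round(4))
    b=v&(abs(P[...,0]-.542)<.09)&(abs(P[...,1]-.33)<.1)&(P[...,2]>.083)&(P[...,2]<.088)
    if b.sum()>60: print(nm,"bars",b.sum(),R(P[b]))
    import time;save(c,nm+str(int(o["time_s"]*100))+".png")
E
python3 t.py; ls pics
```

```text
[ 0.5672416  -0.0899607   0.03306027] toolyaw 3.6886306923090757 [-0.36  0.43  1.73 -0.    0.98 -0.43] 0.11063904349357255 60.815194845199585 [-7.50504173  0.30399193 12.54760365]
wrist 0.03 4678 (array([520.9,  -0.9]), array([23.9, 45. ]), 4.04) 0.0317
wrist 0.03 2790 (array([558.3,  19. ]), array([84.2,  1.6]), 4.03) 0.038
wrist 0.03 11932 (array([560.6, -17.3]), array([101.2,  82.5]), 4.21) 0.032
wrist 0.03 224 (array([564.6, -71.3]), array([10. ,  3.7]), 1.72) 0.0378
wrist 0.03 86 (array([556.6, -79.8]), array([5.4, 1.1]), 5.61) 0.0407
wrist 0.03 91 (array([573.6, -78.6]), array([5.6, 1.2]), 7.89) 0.0407
wrist 0.03 65 (array([550.3, -84.2]), array([6.3, 1. ]), 5.57) 0.0422
wrist 0.03 66 (array([580.6, -82.3]), array([6.1, 1.1]), 4.99) 0.0421
wrist 0.05 3395 (array([559.5, -23.6]), array([84.1,  5.2]), 3.7) 0.0586
wrist 0.05 1244 (array([565. , -76.8]), array([36.7, 14.7]), 3.83) 0.0579
top 0.03 158 (array([595.9,  31.3]), array([23.1, 72.8]), 3.98) 0.0324
top 0.03 261 (array([554.6,  67.3]), array([100. ,  70.6]), 4.16) 0.0326
top 0.05 91 (array([556.2,  67.8]), array([82.7,  5.3]), 4.25) 0.0581
top bars 1000 (array([542.4, 327.7]), array([116.5, 161. ]), 3.73)
crop1.png
scene0.png
top0.png
top1123.png
w1.png
w2.png
w3.png
w4.png
wrist1123.png
```

Tray follows the tab: yaw 94.1° and 4 mm towards the square side of the cage line, so I correct while sliding forward.

{"name": "carry_out", "arguments": {"plan": [[[0.001,0.004,0.0003,0,0,-0.003,0],[0.002,0.012,0.0005,0,0,-0.006,0],[0.0015,0.022,0.0005,0,0,-0.008,0],[0.0008,0.034,0.0005,0,0,-0.008,0],[0,0.046,0.0005,0,0,-0.008,0]]]}}

```text
time_s: 11.75
eef_pos: [0.5686, -0.0448, 0.0331]
eef_rot: [0.001, 0.688, 0.726, -0.0]
wrist_force: [0.4, -5.4, 1.8]
opening: 0.109
grasp_force: 59.1
```

{"name": "carry_out", "arguments": {"plan": [[[-0.0008,0.012,0,0,0,0,0],[-0.0015,0.024,0,0,0,0,0],[-0.0023,0.036,0,0,0,0,0],[-0.003,0.046,0,0,0,0,0],[-0.0034,0.052,0,0,0,0,0]]]}}

```text
time_s: 12.17
eef_pos: [0.5651, 0.0082, 0.0331]
eef_rot: [0.001, 0.687, 0.726, -0.0]
wrist_force: [0.2, -6.2, 2.8]
opening: 0.11
grasp_force: 59.3
```

{"name": "carry_out", "arguments": {"plan": [[[-0.0006,0.01,0,0,0,0,0],[-0.0012,0.018,0,0,0,0,0],[-0.0015,0.023,0,0,0,0,0],[-0.0016,0.025,0,0,0,0,0],[-0.0016,0.025,0,0,0,0,0]]]}}

```text
time_s: 12.58
eef_pos: [0.5635, 0.0333, 0.0331]
eef_rot: [0.0, 0.688, 0.726, 0.0]
wrist_force: [0.4, -2.3, 4.1]
opening: 0.111
grasp_force: 59.5
```

```bash
python3 t.py; ls pics|tail -3
```

```text
[0.56353162 0.03326291 0.0331077 ] toolyaw 3.12783068636368 [-0.15  0.42  1.76 -0.    0.97 -0.21] 0.11050938196593225 59.463279247283936 [ 0.40905841 -2.33198479  4.11612814]
wrist 0.03 4069 (array([518.5, 126.9]), array([23.7, 38.6]), 3.66) 0.0317
wrist 0.03 1724 (array([556.4, 145.6]), array([83.7,  1.9]), 2.93) 0.0337
wrist 0.03 11786 (array([558.1, 106.3]), array([100.8,  83. ]), 3.11) 0.0321
wrist 0.03 706 (array([556.9, 101. ]), array([82.7,  1.6]), 3.1) 0.0383
wrist 0.03 222 (array([561.1,  51.9]), array([10. ,  3.6]), 3.63) 0.0379
wrist 0.03 89 (array([553.1,  43.5]), array([5.5, 1.2]), 1.52) 0.0408
wrist 0.03 93 (array([569.9,  44.4]), array([5.6, 1.2]), 4.45) 0.041
wrist 0.03 64 (array([546.8,  39.1]), array([5.7, 1.1]), 1.4) 0.0421
wrist 0.03 62 (array([576.7,  40.7]), array([5.7, 1.2]), 2.79) 0.0422
wrist 0.05 4039 (array([556.5, 105.3]), array([84. ,  6.5]), 3.14) 0.0579
wrist 0.05 1252 (array([561.4,  46.4]), array([36.6, 14.5]), 3.31) 0.0579
top 0.03 84 (array([592.2, 194.4]), array([23.2, 49. ]), 3.77) 0.0325
top 0.05 112 (array([555.5, 196. ]), array([83.1,  6.4]), 2.93) 0.0569
top 0.05 70 (array([547.6, 105.2]), array([55.9,  5.7]), 2.58) 0.0569
top bars 1018 (array([542.4, 328.8]), array([116.7, 163.5]), 3.79)
w4.png
wrist1123.png
wrist1258.png
```

Now 2–3 mm the other way and 0.6° under; a small correction, then into the mouth slowly.

{"name": "carry_out", "arguments": {"plan": [[[-0.0005,0.002,0,0,0,0.004,0],[-0.001,0.005,0,0,0,0.008,0],[-0.0015,0.008,0,0,0,0.0105,0],[-0.0016,0.01,0,0,0,0.0105,0],[-0.0016,0.01,0,0,0,0.0105,0]]]}}

```text
time_s: 13.1
eef_pos: [0.5621, 0.0427, 0.0331]
eef_rot: [0.001, 0.684, 0.729, 0.0]
wrist_force: [0.6, -3.9, 4.8]
opening: 0.112
grasp_force: 59.5
```

```bash
python3 t.py|grep -v " 0.03 [0-9][0-9] "; ls pics|tail -1
```

```text
[0.56213281 0.04272847 0.03309158] toolyaw 3.68664675788672 [-0.13  0.41  1.76 -0.    0.97 -0.2 ] 0.11235941545077882 59.480910301208496 [ 0.6193976  -3.94362461  4.76453658]
wrist 0.03 6296 (array([550.3, 128.6]), array([92.5, 46.1]), 0.83) 0.0334
wrist 0.03 11231 (array([556.4, 114. ]), array([100.7,  79.7]), 3.54) 0.032
wrist 0.03 604 (array([555.1, 109.5]), array([82.7,  1.2]), 3.64) 0.0383
wrist 0.03 220 (array([559.5,  61.4]), array([10. ,  3.4]), 3.17) 0.0377
wrist 0.05 2915 (array([554.6, 147.4]), array([84.3,  2.9]), 3.98) 0.0564
wrist 0.05 3794 (array([555.2, 105.4]), array([84.5,  6.3]), 3.67) 0.058
wrist 0.05 1256 (array([559.8,  55.9]), array([36.5, 14.6]), 3.84) 0.0579
top bars 1019 (array([542.3, 327.7]), array([116.2, 161. ]), 3.62)
wrist1310.png
```

{"name": "carry_out", "arguments": {"plan": [[[-0.0003,0.005,0,0,0,0,0],[-0.0006,0.01,0,0,0,0,0],[-0.001,0.016,0,0,0,0,0],[-0.0014,0.022,0,0,0,0,0],[-0.0018,0.028,0,0,0,0,0]]]}}

```text
time_s: 13.62
eef_pos: [0.5602, 0.0705, 0.0331]
eef_rot: [0.001, 0.684, 0.729, -0.0]
wrist_force: [0.1, -7.3, 4.7]
opening: 0.113
grasp_force: 59.7
```

{"name": "carry_out", "arguments": {"plan": [[[-0.0004,0.006,0,0,0,0,0],[-0.0008,0.012,0,0,0,0,0],[-0.0012,0.018,0,0,0,0,0],[-0.0016,0.024,0,0,0,0,0],[-0.0018,0.028,0,0,0,0,0]]]}}

```text
time_s: 14.03
eef_pos: [0.5583, 0.0987, 0.0331]
eef_rot: [0.001, 0.684, 0.73, -0.0]
wrist_force: [0.2, -6.9, 5.4]
opening: 0.112
grasp_force: 59.7
```

{"name": "carry_out", "arguments": {"plan": [[[-0.0005,0.007,0,0,0,0,0],[-0.001,0.015,0,0,0,0,0],[-0.0015,0.024,0,0,0,0,0],[-0.002,0.033,0,0,0,0,0],[-0.0025,0.04,0,0,0,0,0]]]}}

```text
time_s: 14.45
eef_pos: [0.5558, 0.1388, 0.0331]
eef_rot: [0.0, 0.684, 0.73, -0.0]
wrist_force: [0.3, -7.5, 5.5]
opening: 0.112
grasp_force: 59.8
```

{"name": "carry_out", "arguments": {"plan": [[[-0.0005,0.008,0,0,0,0,0],[-0.001,0.016,0,0,0,0,0],[-0.0015,0.024,0,0,0,0,0],[-0.002,0.032,0,0,0,0,0],[-0.0025,0.038,0,0,0,0,0]]]}}

```text
time_s: 14.87
eef_pos: [0.5533, 0.1768, 0.0331]
eef_rot: [0.0, 0.684, 0.73, -0.0]
wrist_force: [1.4, -8.6, 6.6]
opening: 0.109
grasp_force: 59.8
```

```bash
python3 t.py|grep -v " 0.03 [0-9][0-9] "; ls pics|tail -1
```

```text
[0.55327608 0.17679695 0.0330802 ] toolyaw 3.7018918800743847 [ 0.11  0.44  1.72 -0.    0.98  0.04] 0.10946243759866642 59.79989469051361 [ 1.36476404 -8.62216079  6.55057856]
wrist 0.03 3447 (array([549.4, 214.2]), array([100.5,  14.1]), 1.46) 0.0329
wrist 0.03 1203 (array([645.1, 202.7]), array([ 6.7, 35.8]), 21.78) 0.0379
wrist 0.03 223 (array([550.6, 195.6]), array([9.9, 3.6]), 6.4) 0.0378
wrist 0.05 2000 (array([645. , 202.7]), array([ 7.3, 36. ]), 21.71) 0.0585
wrist 0.05 1263 (array([551., 190.]), array([36.7, 14.7]), 3.51) 0.0579
wrist bars 23973 (array([547. , 254.6]), array([117.7,  14.3]), 3.66)
top bars 388 (array([542.7, 327.9]), array([116. , 160.7]), 3.76)
wrist1486.png
```

{"name": "carry_out", "arguments": {"plan": [[[-0.0004,0.007,0,0,0,0,0],[-0.0009,0.014,0,0,0,0,0],[-0.0014,0.022,0,0,0,0,0],[-0.0018,0.028,0,0,0,0,0],[-0.0021,0.033,0,0,0,0,0]]]}}

```text
time_s: 15.38
eef_pos: [0.5511, 0.2096, 0.0331]
eef_rot: [0.0, 0.684, 0.73, -0.001]
wrist_force: [0.8, -8.2, 5.5]
opening: 0.112
grasp_force: 59.9
```

{"name": "carry_out", "arguments": {"plan": [[[-0.0001,0.001,0,0,0,0,0],[-0.0002,0.002,0,0,0,0,0],[-0.0002,0.003,0,0,0,0,0],[-0.0003,0.004,0,0,0,0,0],[-0.0003,0.004,0,0,0,0,0]]]}}

```text
time_s: 15.8
eef_pos: [0.5509, 0.2133, 0.0331]
eef_rot: [0.0, 0.684, 0.73, -0.0]
wrist_force: [0.2, -7.6, 6.4]
opening: 0.112
grasp_force: 59.9
```

```bash
python3 - <<'E'
from h import *
c=camera("wrist");save(c,"w6.png");P=cloud(c);v=c["z_map"]>0
print(get_obs()["eef_pos"],get_obs()["wrist_force"])
# y' = along cage axis of tray rear wall top and front bar edge
th=np.deg2rad(93.65);s=(P[...,:2]-[.5425,.3275])@[np.cos(th),np.sin(th)];w=(P[...,:2]-[.5425,.3275])@[-np.sin(th),np.cos(th)]
for lo,hi in((.033,.038),(.083,.088),(.055,.079)):
    m=v&(P[...,2]>lo)&(P[...,2]<hi)&(abs(w)<.055)&(abs(w)>.02)&(s>-.1)
    if m.sum():print(lo,m.sum(),np.percentile(s[m],[0.5,2,5,50]).round(4),np.percentile(w[m],[.5,99.5]).round(4))
E
```

```text
[0.55081657 0.21336122 0.03307058] [ 0.07341727 -5.42918422  5.66531255]
0.033 3157 [-0.0752 -0.0743 -0.0725 -0.0456] [-0.0543  0.0547]
0.083 25750 [-0.0801 -0.0794 -0.0784 -0.0279] [-0.0547  0.0546]
0.055 11191 [-0.0694 -0.0677 -0.0658 -0.0485] [-0.0546  0.0549]
```

View pics/w6.png

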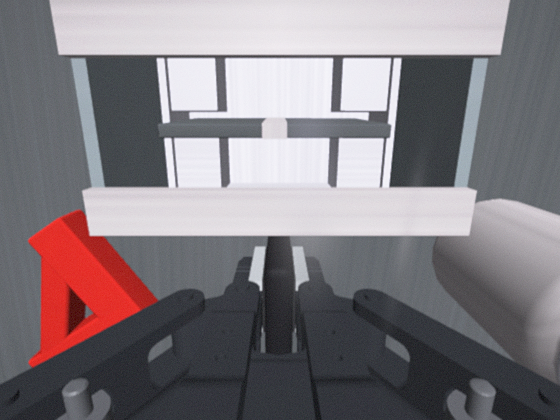

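The tray lies inside the walls with space on both sides. Its near end is hidden under the front bar at (280,210), and the can and square are untouched. Creeping to the back wall by force.

{"name": "carry_out", "arguments": {"plan": [[[0,0.0005,0,0,0,0,0],[-0.0001,0.001,0,0,0,0,0],[-0.0001,0.0015,0,0,0,0,0],[-0.0001,0.002,0,0,0,0,0],[-0.0001,0.002,0,0,0,0,0]]]}}

```text
time_s: 16.27
eef_pos: [0.5508, 0.2151, 0.0331]
eef_rot: [0.0, 0.684, 0.73, -0.001]
wrist_force: [-0.4, -8.0, 6.8]
opening: 0.11
grasp_force: 59.9
```

{"name": "carry_out", "arguments": {"plan": [[[0,0.0005,0,0,0,0,0],[-0.0001,0.001,0,0,0,0,0],[-0.0001,0.001,0,0,0,0,0],[-0.0001,0.0015,0,0,0,0,0],[-0.0001,0.0015,0,0,0,0,0]]]}}

```text
time_s: 16.68
eef_pos: [0.5508, 0.2155, 0.0331]
eef_rot: [0.001, 0.684, 0.729, -0.001]
wrist_force: [0.6, -12.9, 7.3]
opening: 0.114
grasp_force: 60.1
```

{"name": "carry_out", "arguments": {"plan": [[[0,0.0005,0,0,0,0,0],[0,0.001,0,0,0,0,0],[0,0.001,0,0,0,0,0],[0,0.001,0,0,0,0,0],[0,0.001,0,0,0,0,0]]]}}

```text
time_s: 17.1
eef_pos: [0.5509, 0.2155, 0.0331]
eef_rot: [0.001, 0.684, 0.729, -0.002]
wrist_force: [0.4, -17.5, 8.6]
opening: 0.11
grasp_force: 60.1
```

Position held while force rose to 17 N: home against the back at the predicted place. Releasing and rising.

{"name": "carry_out", "arguments": {"plan": [[[0,0,0,0,0,0,0.15],[0,0,0,0,0,0,0.25],[0,0,0,0,0,0,0.35],[0,0,0,0,0,0,0.35],[0,0,0,0,0,0,0.35]]]}}

```text
time_s: 17.52
eef_pos: [0.5498, 0.2192, 0.0323]
eef_rot: [-0.0, 0.684, 0.73, -0.0]
wrist_force: [0.8, -0.6, -0.2]
opening: 0.351
grasp_force: 0.0
```

{"name": "carry_out", "arguments": {"plan": [[[0,-0.002,0.01,0,0,0,0.35],[0,-0.002,0.03,0,0,0,0.35],[0,-0.002,0.06,0,0,0,0.35],[0,-0.002,0.09,0,0,0,0.35],[0,-0.002,0.12,0,0,0,0.35]]]}}

```text
time_s: 17.93
eef_pos: [0.5501, 0.2168, 0.1546]
eef_rot: [-0.0, 0.684, 0.73, -0.0]
wrist_force: [0.7, -0.3, 0.8]
opening: 0.35
grasp_force: 0.0
```

{"name": "carry_out", "arguments": {"plan": [[[0,-0.02,0.02,0,0,0,0.35],[0,-0.05,0.04,0,0,0,0.35],[0,-0.08,0.06,0,0,0,0.35],[0,-0.1,0.07,0,0,0,0.35],[0,-0.11,0.07,0,0,0,0.35]]]}}

```text
time_s: 18.35
eef_pos: [0.5522, 0.1046, 0.2268]
eef_rot: [0.002, 0.684, 0.729, 0.002]
wrist_force: [1.0, -0.4, 0.5]
opening: 0.349
grasp_force: 0.0
```

```bash
python3 - <<'E'
from h import *
th=np.deg2rad(93.65);u=np.array([np.cos(th),np.sin(th)]);n=np.array([-u[1],u[0]])
a=camera("wrist");b=camera("scene")
for nm,c in(("wrist",a),("scene",b),("top",camera("top"))):
    P=cloud(c);v=c["z_map"]>0;d=P[...,:2]-[.5425,.3275];s=d@u;w=d@n
    for k,m in(("tab",(abs(w)<.03)&(s>-.16)&(s<-.085)&(P[...,2]>.074)&(P[...,2]<.085)),("wall",(abs(w)<.052)&(abs(w)>.012)&(s>-.1)&(s<-.05)&(P[...,2]>.012)&(P[...,2]<.039)),("plates",(abs(w)<.045)&(abs(s)<.075)&(P[...,2]>.048)&(P[...,2]<.068)),("bar",(abs(w)<.05)&(s<-.05)&(s>-.1)&(P[...,2]>.0825)&(P[...,2]<.09))):
        m=m&v
        if m.sum()>15: print(nm,k,m.sum(),"s",np.percentile(s[m],[1,50,99]).round(4),"w",np.percentile(w[m],[1,99]).round(4),"zmax",P[m][:,2].max().round(4))
im=[cv2.resize(a["pixels"],(400,300)),cv2.resize(b["pixels"][190:390,250:517],(400,300))]
cv2.imwrite("pics/end.png",np.hstack(im)[...,::-1])
print(get_obs()["eef_pos"],get_obs()["wrist_force"])
E
```

```text
wrist tab 558 s [-0.132  -0.112  -0.0928] w [-0.005   0.0043] zmax 0.0818
wrist wall 1250 s [-0.0806 -0.0781 -0.0664] w [-0.0494  0.0495] zmax 0.0372
wrist bar 2503 s [-0.0805 -0.0735 -0.0666] w [-0.049  0.049] zmax 0.0871
scene tab 66 s [-0.1315 -0.1125 -0.0941] w [-0.009  0.002] zmax 0.0847
scene wall 144 s [-0.0755 -0.0639 -0.0526] w [-0.0332  0.0516] zmax 0.0383
scene plates 274 s [-0.0483 -0.0073  0.0464] w [-0.0436  0.0393] zmax 0.0642
scene bar 187 s [-0.0833 -0.0738 -0.0669] w [-0.0484  0.0476] zmax 0.0895
top tab 80 s [-0.1311 -0.1131 -0.0934] w [-0.0045  0.0052] zmax 0.0825
top wall 200 s [-0.0801 -0.0771 -0.0507] w [-0.0495  0.0499] zmax 0.0383
top plates 94 s [-0.0486 -0.0465  0.0469] w [-0.0434  0.0435] zmax 0.0626
top bar 249 s [-0.08   -0.0728 -0.0657] w [-0.0492  0.0486] zmax 0.0896
[0.55003334 0.10671828 0.222351  ] [-0.54110207 -0.96914666 -0.70544701]
```

View pics/end.png

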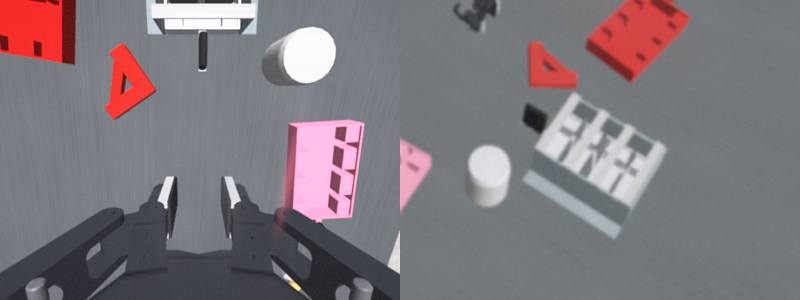

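The tray is home: the tab spans s = -132 to -93 mm and the tray's wall (-80.6 mm) is flush with the front bar (-80.5 mm). All three plates stand with tops near 59 mm, and the can and square are in place. Handing in.

```bash
python3 -c "
from bench import hand_in
print(hand_in())"
```

```text
the job is handed in; nothing more can be done
None
```

The job is done and handed in at about 18 s: the wide plate stands in the tray's middle slot, and the tray is fully home in the cage, flush at the mouth, with nothing else disturbed.

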